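# Shut the microplate incubator and lock its lid with the quarter-turn latch

### The arm

A 6-joint arm with a two-finger parallel gripper is mounted at the origin on the work surface. World frame = base frame: x ahead of the robot, y to its left, z up, the work surface at z = 0. Lengths are in mm, angles in rad, forces in N, time in s.
With the tool pointing down it reaches from about 350 to 975 mm from the base axis. Payload 7.1 kg.
Tool frame: the origin (TCP) lies at the very end of the fingers, on their centre line; the grasp point (between the pads) lies 19 mm behind it; z points along the fingers, y is the line along which they close (so a half turn about z gives the same grasp; the last joint's range is limited). The gripper opens to 88 mm and grips with 3 to 60 N. Pads are 20 mm wide; open, the fingers measure 115 mm over their backs; the gripper's body (75 mm by 178 mm) begins 61 mm behind the grasp point.
Start: joints at [1.209, 0.423, 1.63, -0, 1.089, -0.019], TCP at [210.046, 588.63, 222.675] pointing down, gripper open.
Joint ranges: [-3, 3], [-0.9, 2.11], [0.09, 2.58], [-1.31, 4.45], [0.11, 2.69], [-2.54, 2.54]. Speed limits (rad/s): [2.39, 2.39, 3.01, 3.14, 3.14, 3.14].

### API

Orientations are given as a rotation vector (axis times angle).
In Python, from workcell import sensors, imaging, close_job gives the robot as it stands. The module is installed in compiled form; this text tells all that it offers.
- The arm moves only by the tool servo_tool, never from a script. Its argument "steps" is a list of rows, each a list of 3 entries, a list of its own where there are three numbers: the shift along the world's x, y, z in m, then the turn, a rotation vector about the world's x, y, z in degrees, then the opening, from -1 (shut) to 1 (fully open). A call has exactly 8 rows; each row shifts and turns the commanded pose from where the row before left it; what a row does not reach is not made up. A row lasts 1/12 s, in which the tool goes at most 41.7 mm and 7.16 degrees, less where a joint would pass 70% of its speed; a pose out of reach is approached as far as the arm can. A call is refused whole if a number of a shift passes 0.0417 or a number of a turn 7.16, either way. A call with a gripper value outside its range is refused whole. The fingers move at their own pace and stop on an object; the grip force is fixed at half the most. Time passes only in rows, so rows that do not move let the fingers close, or fill a call up. It gives the time, the measured TCP pose, the force, the opening and the grip force at its end, in the units of the state.
- sensors.get_obs(): the state, without advancing time (a new reading comes with each control period).
- imaging.get_image(name): name is "scene" or "side" or "wrist"; returns a dict with "color" (420x560x3 uint8, blue, green, red), "range_z" (420x560 float32, mm along the optical axis (not along the pixel's ray), 0 where there is no reading), "vertical_fov" (degrees; the focal length in pixels is half the picture's height over the tangent of half this angle, whatever the lens; pixels are square), "cx", "cy" (the principal point, pixels), "k1" (the pictures are not rectified: a ray, as slopes to the right and down, at radius r is drawn at 1 + k1 r^2 times it, then the intrinsics apply), "rvec" (rotation vector, rad) and "tvec" (3), from world to camera coordinates, as OpenCV has them; the wrist camera has in their place "tool_from_camera" (4x4, takes a point from camera to tool coordinates, whose origin is the TCP and whose axes are the flange's). Camera axes: x right, y down, z forward; pixel columns grow to the right and rows downward; lengths in mm; the calibration is good to about 2 mm. A picture is of the moment at which its call begins: read the wrist's pose just before it.
- close_job(): hands the job in; it is judged then, once.
The state is a dict: "t": time; "qpos": joint angles; "qvel": joint speeds; "joint_torque": joint torques, N m; "ee_pos": TCP position; "orientation": TCP orientation; "ft_force": force on the tool from outside, world axes, zero at the start; "moment": the same for the moment, N m; "width": finger opening in mm; "grasp_force": force on a finger pad.
Only numpy, scipy, OpenCV 4.12 (cv2) and the standard library are available. Lean on these libraries where they do the work, as an engineer would, in place of code of your own. Each camera call takes 0.05 s, during which the arm holds its last target. There are 200 camera calls.

### The job

The well plates are in the incubator and its lid is standing half open. Push the lid gently down with a fingertip until it lies fully shut, then set a fingertip in the slot of the round latch on the lid and turn it a quarter turn clockwise, seen from above, until it locks. Only push: do not lift the lid, do not slam it, and leave the other things on the bench where they are.

Things in the scene. Friction and masses are not known exactly. Their poses are not given: they have to be found in the camera images.
- incubator: White metal box, 320 mm (x) by 290 mm (y) by 105 mm high, fast on the bench, its open chamber holding two well plates. Origin: centre of its underside; z up, -x its front (towards the robot), +y its left side seen from the robot; turned up to 0.3 rad. The lid is hinged along its far (+x) side.
- lid (a joint): Lid hinge, rad: 0 = fully shut, lying flat on the rim; grows as the lid opens upwards. Starts at 0.45 to 0.75 and stays at any angle (friction hinge); pushing it down takes 1 to 4 N near its front edge. Turning the latch before the lid is shut makes the cam tongue under the lid land on the rim and keeps the lid from shutting.
- lid_hinge (a point): Middle of the lid's hinge line, on the lid's underside; the line runs along the incubator's y. In the incubator's frame it lies at x = +110, y = 0, z = 105 mm. It is fixed to the lid.
- lid_edge (a point): Middle of the lid's front edge, at its upper face. The lid is a flat grey frame 230 mm wide, 230 mm from hinge line to front edge, 12 mm thick: its upper face is 117 mm above the bench when shut. A solid strip 90 mm deep runs along the front edge with the latch in its middle and 70 mm of bare strip on either side of it; behind it is a clear window.
- latch (a joint): Turn of the cam latch, rad: 0 = released (slot parallel to the lid's front edge), its start; 1.571 = locked, against a firm stop (slot pointing front to back). Grows clockwise seen from above. It turns stiffly and stays where it is left: about 0.1 N m, which is 4 N at 25 mm from the axis. With the lid shut, turning it brings the cam tongue under the rim.
- latch_center (a point): On the latch's axis at its top face, 17 mm above the lid's upper face (134 mm above the bench when shut). The latch is a round black knob, 76 mm across, at x = -75, y = 0 mm in the incubator's frame when shut. A finger slot 32 mm wide, 14 mm deep, open at both ends, runs right across it; push on the slot's wall well away from the axis to turn it.
- slot_end (a point): Point in the middle of the slot's width, level with latch_center and 30 mm from it, that turns with the latch: on the right (-y) side when released, at the front (-x) when locked.
- bottle: Amber glass reagent bottle with a black cap, 68 mm across, 150 mm tall, on the bench to the right of the incubator. Origin: centre of its underside. To be left alone.
- tipbox: Closed grey pipette-tip box, 85 x 122 mm, 90 mm tall, on the bench to the left of the incubator. Origin: centre of its underside. To be left alone.
- wellplate: Loose 96-well plate with blue wells, 85.5 x 128 mm, 14.4 mm tall, on the bench in front and to the left. Origin: centre of its underside. To be left alone.
- trough: White open reagent trough, 45 x 130 mm, 32 mm tall, on the bench in front and to the right. Origin: centre of its underside. To be left alone.

How it is judged (in metres and radians):
On the way, in this order (a step that is already met when the one before it is completed fails the run):
1. the lid is pushed fully shut with the latch still released (value of joint lid below 0.025 rad and value of joint latch below 0.3 rad), for 0.1 s.
2. the latch is turned clockwise into its locked position (value of joint latch above 1.4 rad and value of joint lid below 0.025 rad), for 0.2 s.
At the end, for the whole second after the job is handed in: The lid is fully shut (within 0.025 rad, about 6 mm at its front edge), the latch is turned to its locked end (at least 1.4 of 1.57 rad) and both stay so; bottle (still upright), tip box, loose well plate and trough are within 20 mm of where they stood (all of step 2 and distance of each of bottle, tipbox, wellplate, trough from where it was at the start of the episode below 0.02 m and angle between bottle's own z axis and vertical below 0.2 rad); the robot touches nothing.
It fails at once if the lid is lifted instead of pushed down (opened past 0.82 rad) (value of joint lid above 0.82 rad).
It fails at once if the lid is slammed (turns shut faster than 2 rad/s) (velocity of joint lid below -2 rad/s).
It fails at once if one of the things on the bench is picked up or pushed away (moved more than 30 mm) (distance of any of bottle, tipbox, wellplate, trough from where it was at the start of the episode above 0.03 m).
It also fails if it takes over 48 s, if anything falls off the work surface, if the arm or the gripper's body presses on something with over 40 N, if the wrist force passes 120 N, or if a joint passes its speed limit or range.

## Working session

There is one attempt and no reset: what is moved stays moved. The work goes in short steps, Python scripts to look and compute and a tool call to move; the robot and the scene stay as the last step left them, time stands still between calls to the robot, and variables do not carry over. Pictures are saved under pics/ and viewed, at most 10 in all, crops included, and the job is handed in when it is done.

Besides the shell and the picture viewer there is one more tool, called after "Request:" as name(argument=value, ...) on one line, values as JSON. servo_tool: Moves the arm, as the interface text tells. Its arguments: {"type":"object","properties":{"steps":{"type":"array"}},"required":["steps"]}

```bash
mkdir -p pics; cat > h.py <<'E'
import numpy as np, cv2
from workcell import sensors, imaging
def world(im,u,v,z=None,obs=None):
    """pixel -> world point from depth (or on plane z)"""
    f=im["color"].shape[0]/2/np.tan(np.radians(im["vertical_fov"])/2)
    K=np.array([[f,0,im["cx"]],[0,f,im["cy"]],[0,0,1.]])
    x,y=cv2.undistortPoints(np.array([[[u,v]]],float),K,np.array([im["k1"],0,0,0.]))[0,0]
    if "rvec" in im:
        R=cv2.Rodrigues(np.array(im["rvec"],float))[0].T; c=-R@np.array(im["tvec"],float).ravel()
    else:
        T=np.array(im["tool_from_camera"]); Rt=cv2.Rodrigues(np.array(obs["orientation"],float))[0]
        R=Rt@T[:3,:3]; c=Rt@T[:3,3]+np.array(obs["ee_pos"])
    d=R@np.array([x,y,1.])
    if z is not None: return c+d*(z-c[2])/d[2]
    return c+d*float(im["range_z"][int(round(v)),int(round(u))])
E
python3 - <<'E'
from h import *
import pickle
o=sensors.get_obs();print({k:np.round(v,3) for k,v in o.items()})
for n in("scene","side"):
    im=imaging.get_image(n);pickle.dump(im,open(n+".pkl","wb"));cv2.imwrite(f"pics/{n}0.png",im["color"])
    print(n,im["vertical_fov"],im["k1"],(im["range_z"]>0).mean())
E
```

```text
{'t': np.float64(0.0), 'qpos': array([ 1.209,  0.424,  1.631,  0.   ,  1.089, -0.019]), 'qvel': array([-0.   ,  0.002,  0.002,  0.002, -0.   , -0.   ]), 'joint_torque': array([ 0.0000e+00, -5.4463e+01, -2.7368e+01,  6.4000e-02,  2.3000e-02,
       -0.0000e+00]), 'ee_pos': array([209.845, 588.134, 221.901]), 'orientation': array([-5.360e-01, -3.095e+00,  2.000e-03]), 'ft_force': array([ 0.154, -1.325,  0.054]), 'moment': array([-0.05 , -0.01 ,  0.017]), 'grasp_force': np.float64(0.0), 'width': np.float64(87.894)}
scene 54.7643559042642 -0.044352657857034225 0.9957482993197279
side 56.783560188668 0.026210351492294386 0.995765306122449
```

View pics/scene0.png

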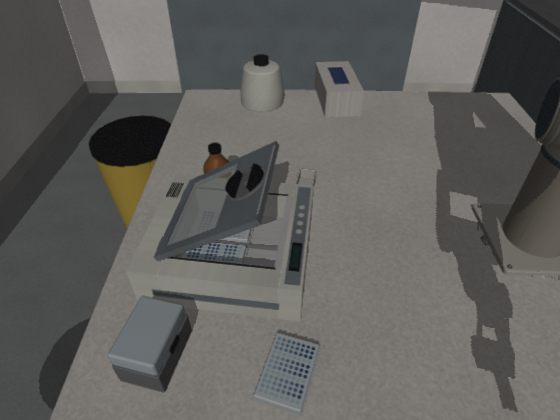

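View pics/side0.png

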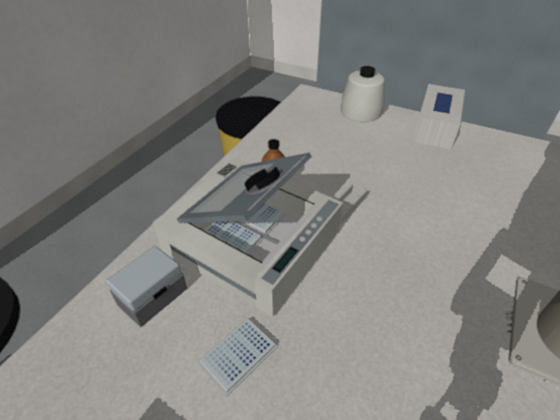

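The scene view shows the incubator centrally, with the lid front edge running from about (278,147) to (260,226), the hinge from (190,178) to (160,253), and the latch at (245,180). The tip box is at (150,340), the plate at (288,370), the bottle at (215,160) and the trough at (307,178). The side view agrees. I'll enlarge it next.

```bash
python3 - <<'E'
from h import *
import pickle
im=pickle.load(open("scene.pkl","rb"))
c=im["color"][130:330,130:330]
cv2.imwrite("pics/c1.png",cv2.resize(c,(600,600),interpolation=cv2.INTER_CUBIC))
for n,u,v in[("plate",288,370),("tip",150,325),("trough",307,175),("bottlecap",215,148),("lidFR",276,150),("lidFL",258,225),("hinL",165,250),("latch",245,182)]: print(n,np.round(world(im,u,v)))
E
```

```text
plate [565. 334.  15.]
tip [793. 300.  91.]
trough [ 516. -212.   12.]
bottlecap [ 739. -131.  149.]
lidFR [593.  -5. 230.]
lidFL [617. 195. 222.]
hinL [791. 169. 129.]
latch [648.  74. 213.]
```

View pics/c1.png

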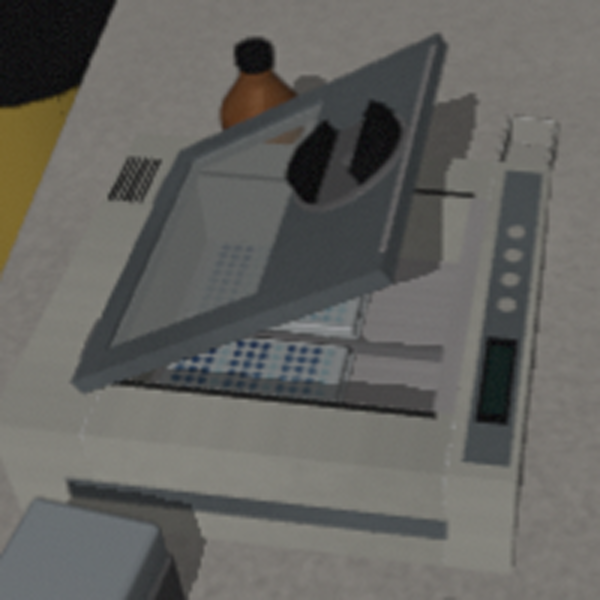

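```bash
python3 - <<'E'
from h import *
import pickle
im=pickle.load(open("side.pkl","rb"))
c=im["color"][140:290,170:340]
cv2.imwrite("pics/c2.png",cv2.resize(c,(680,600),interpolation=cv2.INTER_CUBIC))
E
```

```text
(no output)
```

View pics/c2.png

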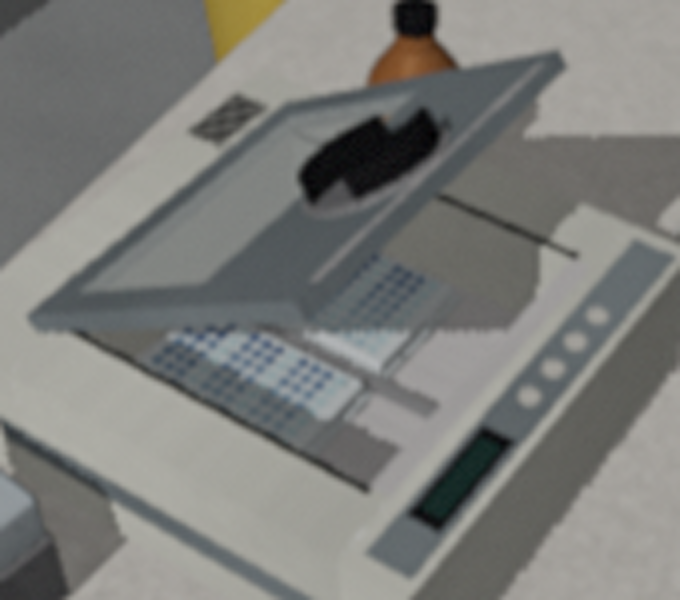

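The crops show the upper lid corners: in c1 FR (437,36), FL (388,271), HL (80,376) and HR (184,150). In c2 they are FR (558,53), FL (302,303), HL (36,315) and HR (285,103). I'll fit the pose to both views.

```bash
cat >> h.py <<'E'
def inc(p,q):
    c,s=np.cos(q[2]),np.sin(q[2]); p=np.atleast_2d(p).astype(float)
    return np.c_[q[0]+c*p[:,0]-s*p[:,1], q[1]+s*p[:,0]+c*p[:,1], p[:,2]]
def lid(p,a):
    """shut-lid points in incubator frame, turned open by a"""
    p=np.atleast_2d(p).astype(float); dx=p[:,0]-110; dz=p[:,2]-105
    return np.c_[110+dx*np.cos(a)+dz*np.sin(a), p[:,1], 105-dx*np.sin(a)+dz*np.cos(a)]
def proj(im,P):
    f=im["color"].shape[0]/2/np.tan(np.radians(im["vertical_fov"])/2)
    K=np.array([[f,0,im["cx"]],[0,f,im["cy"]],[0,0,1.]])
    return cv2.projectPoints(P,np.array(im["rvec"],float),np.array(im["tvec"],float),K,np.array([im["k1"],0,0,0.]))[0][:,0]
E
python3 - <<'E'
from h import *
import pickle
from scipy.optimize import least_squares
S,D=[pickle.load(open(n+".pkl","rb")) for n in("scene","side")]
C=[[-120,-115,117],[-120,115,117],[110,115,117],[110,-115,117]]
a=np.array([[437,36],[388,271],[80,376],[184,150]])/3+130-.33
b=np.array([[558,53],[302,303],[36,315],[285,103]])/4+[170,140]-.4
f=lambda q:np.r_[(proj(S,inc(lid(C,q[3]),q))-a).ravel(),(proj(D,inc(lid(C,q[3]),q))-b).ravel()]
r=least_squares(f,[700,90,0.1,.5],loss="soft_l1",x_scale=[100,100,.1,.1]);q=r.x
print(np.round(q,3));print(np.round(f(q).reshape(-1,2),1))
print("lid corners",np.round(inc(lid(C,q[3]),q)))
for n,p in[("latch",[-75,0,134]),("pushL",[-100,70,117]),("pushR",[-100,-70,117]),("pushRm",[-75,-75,117])]:print(n,np.round(inc(lid(p,q[3]),q)),"shut",np.round(inc(p,q)))
E
```

```text
[ 6.83852e+02  7.12430e+01 -1.05000e-01  5.36000e-01]
[[ 2.4 -1. ]
 [ 0.2 -0.3]
 [-1.7  1.6]
 [-0.7 -0.1]
 [ 1.6 -0.6]
 [ 0.   0.3]
 [-2.   0. ]
 [ 0.6 -0.6]]
lid corners [[591. -35. 233.]
 [615. 194. 233.]
 [811. 173. 115.]
 [787. -55. 115.]]
latch [[650.  75. 224.]] shut [[609.  79. 134.]]
pushL [[627. 148. 223.]] shut [[592. 151. 117.]]
pushR [[612.   8. 223.]] shut [[577.  12. 117.]]
pushRm [[633.   1. 210.]] shut [[601.   4. 117.]]
```

Request:
servo_tool(steps=[[[0.02, -0.021, 0.01], [0, 0, 0.9], -1], [[0.026, -0.027, 0.01], [0, 0, 0.9], -1], [[0.026, -0.027, 0.01], [0, 0, 0.9], -1], [[0.026, -0.027, 0.01], [0, 0, 0.9], -1], [[0.026, -0.027, 0.01], [0, 0, 0.9], -1], [[0.026, -0.027, 0.01], [0, 0, 0.9], -1], [[0.026, -0.027, 0.01], [0, 0, 0.9], -1], [[0.026, -0.027, 0.01], [0, 0, 0.9], -1]])

```text
t: 0.77
ee_pos: [412.8, 377.0, 302.9]
orientation: [-0.339, -3.123, 0.001]
ft_force: [1.0, 0.6, 0.1]
width: 37.6
grasp_force: 0.0
```

Request:
servo_tool(steps=[[[0.027, -0.028, 0], [0, 0, 0.9], -1], [[0.027, -0.028, 0], [0, 0, 0.9], -1], [[0.027, -0.028, 0], [0, 0, 0.9], -1], [[0.027, -0.028, 0], [0, 0, 0.9], -1], [[0.027, -0.028, 0], [0, 0, 0.9], -1], [[0.027, -0.028, 0], [0, 0, 0.9], -1], [[0.027, -0.028, 0], [0, 0, 0.9], -1], [[0.02, -0.021, 0], [0, 0, 0.9], -1]])

```text
t: 1.43
ee_pos: [622.6, 159.1, 302.2]
orientation: [-0.144, -3.138, 0.001]
ft_force: [1.4, 1.6, 0.1]
width: 0.5
grasp_force: 0.0
```

Request:
servo_tool(steps=[[[0.002, -0.003, -0.01], [0, 0, 0], -1], [[0.002, -0.003, -0.01], [0, 0, 0], -1], [[0.002, -0.003, -0.01], [0, 0, 0], -1], [[0.001, -0.002, -0.01], [0, 0, 0], -1], [[0, 0, -0.01], [0, 0, 0], -1], [[0, 0, -0.008], [0, 0, 0], -1], [[0, 0, -0.004], [0, 0, 0], -1], [[0, 0, 0], [0, 0, 0], -1]])

```text
t: 2.1
ee_pos: [627.1, 151.1, 239.4]
orientation: [-0.142, -3.136, 0.001]
ft_force: [-0.2, 1.2, 0.3]
width: 0.4
grasp_force: 0.0
```

```bash
python3 - <<'E'
from h import *
im=imaging.get_image("scene");c=im["color"][110:270,150:310]
cv2.imwrite("pics/c3.png",cv2.resize(c,(600,600),interpolation=cv2.INTER_CUBIC))
E
```

```text
(no output)
```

View pics/c3.png

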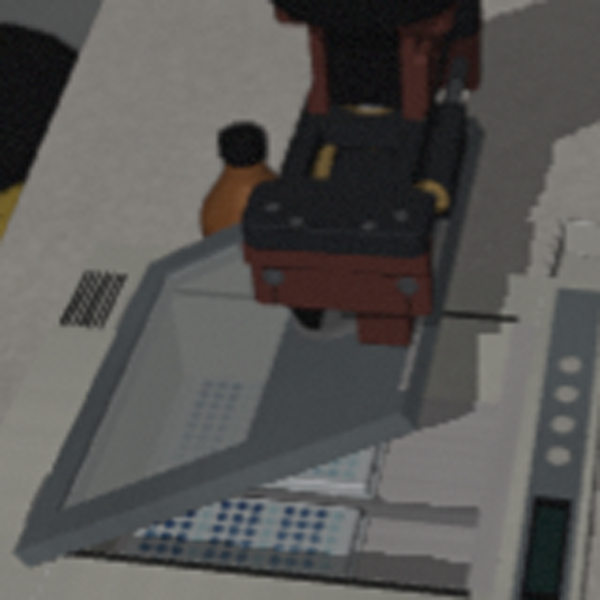

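The picture shows the closed fingertip at (385,340), just above the left front strip and clear of the latch. Pushing down along the lid's arc.

Request:
servo_tool(steps=[[[-0.001, 0, -0.005], [0, 0, 0], -1], [[-0.002, 0, -0.005], [0, 0, 0], -1], [[-0.0025, 0, -0.005], [0, 0, 0], -1], [[-0.0025, 0, -0.005], [0, 0, 0], -1], [[-0.0025, 0, -0.005], [0, 0, 0], -1], [[-0.0025, 0, -0.005], [0, 0, 0], -1], [[-0.002, 0, -0.005], [0, 0, 0], -1], [[-0.002, 0, -0.005], [0, 0, 0], -1]])

```text
t: 2.82
ee_pos: [610.7, 150.6, 200.1]
orientation: [-0.144, -3.138, 0.0]
ft_force: [-0.6, 0.9, 1.0]
width: 0.2
grasp_force: 0.5
```

Request:
servo_tool(steps=[[[-0.002, 0, -0.005], [0, 0, 0], -1], [[-0.002, 0, -0.005], [0, 0, 0], -1], [[-0.0015, 0, -0.005], [0, 0, 0], -1], [[-0.0015, 0, -0.005], [0, 0, 0], -1], [[-0.0015, 0, -0.005], [0, 0, 0], -1], [[-0.001, 0, -0.005], [0, 0, 0], -1], [[-0.001, 0, -0.005], [0, 0, 0], -1], [[-0.001, 0, -0.005], [0, 0, 0], -1]])

```text
t: 3.48
ee_pos: [599.4, 150.6, 160.1]
orientation: [-0.144, -3.138, 0.0]
ft_force: [-0.7, 0.5, 0.8]
width: 0.2
grasp_force: 0.4
```

Request:
servo_tool(steps=[[[-0.001, 0, -0.005], [0, 0, 0], -1], [[-0.001, 0, -0.005], [0, 0, 0], -1], [[-0.0005, 0, -0.005], [0, 0, 0], -1], [[-0.0005, 0, -0.005], [0, 0, 0], -1], [[0, 0, -0.005], [0, 0, 0], -1], [[0, 0, -0.005], [0, 0, 0], -1], [[0, 0, -0.004], [0, 0, 0], -1], [[0, 0, -0.003], [0, 0, 0], -1]])

```text
t: 4.15
ee_pos: [596.4, 150.6, 123.0]
orientation: [-0.144, -3.138, 0.0]
ft_force: [-0.2, -0.8, 0.6]
width: 0.5
grasp_force: 0.3
```

Request:
servo_tool(steps=[[[0, 0, -0.002], [0, 0, 0], -1], [[0, 0, -0.002], [0, 0, 0], -1], [[0, 0, -0.001], [0, 0, 0], -1], [[0, 0, -0.001], [0, 0, 0], -1], [[0, 0, -0.001], [0, 0, 0], -1], [[0, 0, 0], [0, 0, 0], -1], [[0, 0, 0], [0, 0, 0], -1], [[0, 0, 0], [0, 0, 0], -1]])

```text
t: 4.82
ee_pos: [596.7, 150.6, 117.3]
orientation: [0.144, 3.138, 0.0]
ft_force: [-2.6, -0.7, 5.8]
width: 0.6
grasp_force: 2.8
```

Request:
servo_tool(steps=[[[0, 0, -0.001], [0, 0, 0], -1], [[0, 0, -0.001], [0, 0, 0], -1], [[0, 0, 0], [0, 0, 0], -1], [[0, 0, 0.006], [0, 0, 0], -1], [[0, 0, 0.02], [0, 0, 0], 0], [[0.004, -0.025, 0.03], [0, 0, 0], 0], [[0.004, -0.025, 0.03], [0, 0, 0], 0], [[0.004, -0.025, 0.03], [0, 0, 0], 0]])

```text
t: 5.48
ee_pos: [608.5, 75.1, 231.8]
orientation: [-0.142, -3.138, 0.0]
ft_force: [0.4, -0.0, 0.9]
width: 23.6
grasp_force: 0.0
```

Request:
servo_tool(steps=[[[0, 0, 0.02], [0, 0, 0], 0], [[0, 0, 0.02], [0, 0, 0], 0], [[0, 0, 0.02], [0, 0, 0], 0], [[0, 0, 0.0], [0, 0, 0], 0], [[0, 0, 0], [0, 0, 0], 0], [[0, 0, 0], [0, 0, 0], 0], [[0, 0, 0], [0, 0, 0], 0], [[0, 0, 0], [0, 0, 0], 0]])

```text
t: 6.15
ee_pos: [607.9, 75.7, 289.2]
orientation: [-0.143, -3.136, 0.001]
ft_force: [-0.7, -0.0, -0.6]
width: 43.7
grasp_force: 0.0
```

```bash
python3 - <<'E'
from h import *
import pickle
o=sensors.get_obs();im=imaging.get_image("wrist");pickle.dump((o,im),open("w1.pkl","wb"))
cv2.imwrite("pics/w1.png",im["color"]);print(np.round(o["ee_pos"]),o["width"],np.round(im["tool_from_camera"],2))
E
```

```text
[608.  76. 289.] 43.68266926014617 [[   0.     -0.95   -0.3    82.48]
 [   1.      0.      0.     -0.17]
 [  -0.     -0.3     0.95 -163.28]
 [   0.      0.      0.      1.  ]]
```

View pics/w1.png

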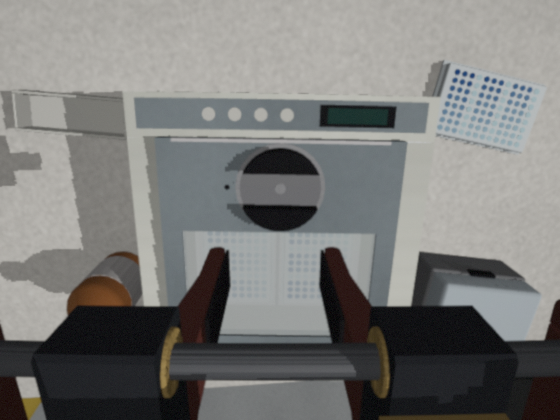

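The wrist view shows the lid shut and the latch centred at (280,189), with its slot parallel to the front edge (still released). The strip's front corners are near (160,142) and (402,145).

```bash
python3 - <<'E'
from h import *
import pickle
o,im=pickle.load(open("w1.pkl","rb"))
print("centre z134",world(im,279.5,189,134,o).round(1), "screw depth",world(im,280,189,None,o).round(1))
for n,u,v in[("FR",165,150),("FL",395,150),("midR",175,225),("midL",390,225)]:print(n,world(im,u,v,None,o).round(1))
a=world(im,240,189,134,o);b=world(im,320,190,134,o);print("slot az",np.degrees(np.arctan2(*(b-a)[1::-1])))
s=imaging.get_image("scene")
f=[(n,world(s,u,v).round()) for n,u,v in[("plate",288,370),("tip",150,325),("bottlecap",215,148)]];print(f)
E
```

```text
centre z134 [609.  80. 134.] screw depth [612.   80.4 122.7]
FR [566.9 -21.2 117.9]
FL [585.9 188.3 118.3]
midR [639.6 -24.2 118.7]
midL [658.8 183.8 118.3]
slot az 84.04950232983549
[('plate', array([565., 333.,  13.])), ('tip', array([794., 299.,  89.])), ('bottlecap', array([ 738., -130.,  150.]))]
```

Request:
servo_tool(steps=[[[0.002, 0.004, -0.02], [0, 0, -0.6], 0], [[0, 0, -0.025], [0, 0, 0], 0], [[0, 0, -0.025], [0, 0, 0], 0], [[0, 0, -0.025], [0, 0, 0], 0], [[0, 0, -0.025], [0, 0, 0], 0], [[0, 0, -0.015], [0, 0, 0], 0], [[0, 0, -0.005], [0, 0, 0], 0], [[0, 0, 0], [0, 0, 0], 0]])

```text
t: 6.92
ee_pos: [609.5, 79.6, 148.9]
orientation: [-0.16, -3.134, 0.001]
ft_force: [0.6, -0.9, -0.2]
width: 44.3
grasp_force: 0.0
```

```bash
python3 - <<'E'
from h import *
o=sensors.get_obs();print(np.round(o["ee_pos"],1),o["ft_force"].round(1),o["qpos"].round(2))
im=imaging.get_image("scene");c=im["color"][130:250,190:350]
cv2.imwrite("pics/c4.png",cv2.resize(c,(800,600),interpolation=cv2.INTER_CUBIC))
E
```

```text
[609.5  79.6 148.9] [ 0.6 -0.9 -0.2] [ 0.11  0.5   1.7  -0.    0.94 -1.36]
```

View pics/c4.png

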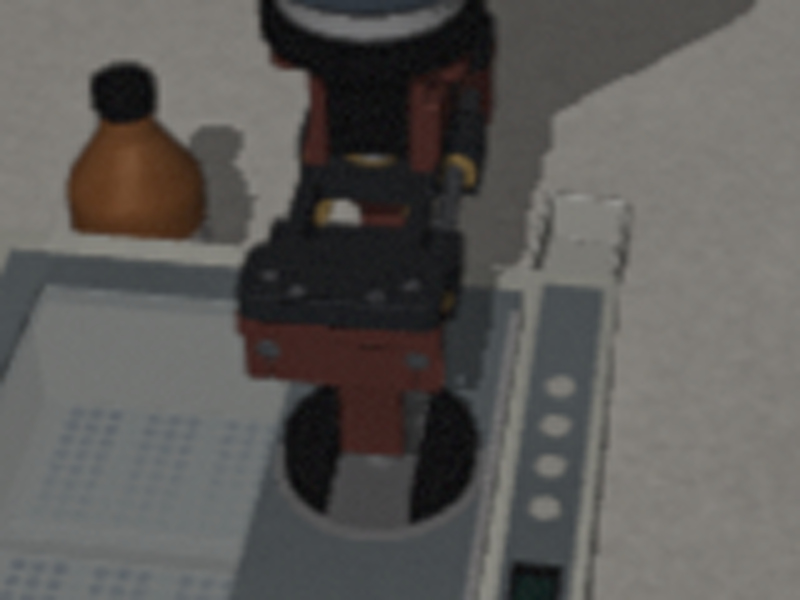

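The picture shows the finger at (372,450), above the slot, with a few mm of clearance on both sides. Lowering into the slot.

Request:
servo_tool(steps=[[[-0.001, 0.001, -0.005], [0, 0, 0], 0], [[0, 0, -0.005], [0, 0, 0], 0], [[0, 0, -0.004], [0, 0, 0], 0], [[0, 0, -0.004], [0, 0, 0], 0], [[0, 0, -0.004], [0, 0, 0], 0], [[0, 0, -0.003], [0, 0, 0], 0], [[0, 0, 0], [0, 0, 0], 0], [[0, 0, 0], [0, 0, 0], 0]])

```text
t: 7.63
ee_pos: [609.5, 80.6, 125.5]
orientation: [-0.16, -3.137, 0.0]
ft_force: [0.9, -0.3, -0.6]
width: 44.0
grasp_force: 0.0
```

Request:
servo_tool(steps=[[[0, 0, -0.001], [0, 0, -4], 0], [[0, 0, 0], [0, 0, -5], 0], [[0, 0, 0], [0, 0, -5], 0], [[0, 0, 0], [0, 0, -5], 0], [[0, 0, 0], [0, 0, -5], 0], [[0, 0, 0], [0, 0, -5], 0], [[0, 0, 0], [0, 0, -5], 0], [[0, 0, 0], [0, 0, -5], 0]])

```text
t: 8.3
ee_pos: [610.8, 80.2, 125.0]
orientation: [1.203, 2.899, 0.001]
ft_force: [3.6, -3.1, -3.3]
width: 44.1
grasp_force: 2.0
```

```bash
python3 - <<'E'
from h import *
o=sensors.get_obs();print(o["ft_force"].round(1),o["moment"].round(2),o["qpos"].round(2))
E
```

```text
[ 3.6 -3.1 -3.3] [-0.47 -0.62  0.1 ] [ 0.11  0.53  1.72 -0.    0.89 -0.67]
```

Moment of 0.10 N m about z: the latch is turning. Continuing.

Request:
servo_tool(steps=[[[0, 0, 0], [0, 0, -5], 0], [[0, 0, 0], [0, 0, -5], 0], [[0, 0, 0], [0, 0, -5], 0], [[0, 0, 0], [0, 0, -5], 0], [[0, 0, 0], [0, 0, -5], 0], [[0, 0, 0], [0, 0, -5], 0], [[0, 0, 0], [0, 0, -5], 0], [[0, 0, 0], [0, 0, -5], 0]])

```text
t: 8.97
ee_pos: [610.6, 80.2, 125.0]
orientation: [2.123, 2.313, 0.002]
ft_force: [2.9, -1.7, -1.5]
width: 44.1
grasp_force: 2.2
```

Request:
servo_tool(steps=[[[0, 0, 0], [0, 0, -4], 0], [[0, 0, 0], [0, 0, -3], 0], [[0, 0, 0], [0, 0, -3], 0], [[0, 0, 0], [0, 0, -3], 0], [[0, 0, 0], [0, 0, -3], 0], [[0, 0, 0], [0, 0, -2], 0], [[0, 0, 0], [0, 0, 0], 0], [[0, 0, 0], [0, 0, 0], 0]])

```text
t: 9.63
ee_pos: [609.7, 80.6, 124.9]
orientation: [2.455, 1.96, 0.0]
ft_force: [-0.4, 0.1, 0.9]
width: 44.1
grasp_force: 0.2
```

```bash
python3 - <<'E'
from h import *
o=sensors.get_obs();print(o["ft_force"].round(1),o["moment"].round(2),o["qpos"].round(2))
im=imaging.get_image("scene");c=im["color"][130:250,190:350]
cv2.imwrite("pics/c5.png",cv2.resize(c,(800,600),interpolation=cv2.INTER_CUBIC))
E
```

```text
[-0.4  0.1  0.9] [-0.12  0.03  0.04] [ 0.11  0.53  1.72 -0.    0.9   0.34]
```

Request:
servo_tool(steps=[[[0, 0, 0], [0, 0, -1.5], 0], [[0, 0, 0], [0, 0, -1.5], 0], [[0, 0, 0], [0, 0, -1.5], 0], [[0, 0, 0], [0, 0, -1.5], 0], [[0, 0, 0], [0, 0, 0], 0], [[0, 0, 0], [0, 0, 0], 0], [[0, 0, 0], [0, 0, 0], 0], [[0, 0, 0], [0, 0, 0], 0]])

```text
t: 10.35
ee_pos: [609.6, 80.7, 124.8]
orientation: [2.553, 1.831, -0.0]
ft_force: [1.2, 0.9, 1.9]
width: 44.4
grasp_force: 25.3
```

```bash
python3 - <<'E'
from h import *
o=sensors.get_obs();print(o["ft_force"].round(1),o["moment"].round(2),o["qpos"].round(2))
E
```

```text
[1.2 0.9 1.9] [0.01 0.06 1.94] [ 0.11  0.53  1.72 -0.    0.9   0.44]
```

The moment jumped to 1.9 N m, so the latch is on its firm stop. I'll back the twist off, lift out and look.

Request:
servo_tool(steps=[[[0, 0, 0], [0, 0, 5], 0], [[0, 0, 0], [0, 0, 5], 0], [[0, 0, 0.003], [0, 0, 0], 0], [[0, 0, 0.01], [0, 0, 0], 0], [[0, 0, 0.02], [0, 0, 0], 0], [[0, 0, 0.03], [0, 0, 0], 0], [[0, 0, 0.035], [0, 0, 0], 0], [[0, 0, 0.035], [0, 0, 0], 0]])

```text
t: 11.02
ee_pos: [609.0, 80.6, 259.5]
orientation: [-2.39, -2.038, 0.001]
ft_force: [0.7, -0.4, -0.5]
width: 43.8
grasp_force: 0.0
```

Request:
servo_tool(steps=[[[0, 0, 0.02], [0, 0, 0], 0], [[0, 0, 0.01], [0, 0, 0], 0], [[0, 0, 0], [0, 0, 0], 0], [[0, 0, 0], [0, 0, 0], 0], [[0, 0, 0], [0, 0, 0], 0], [[0, 0, 0], [0, 0, 0], 0], [[0, 0, 0], [0, 0, 0], 0], [[0, 0, 0], [0, 0, 0], 0]])

```text
t: 11.68
ee_pos: [609.1, 80.6, 286.4]
orientation: [-2.385, -2.043, 0.003]
ft_force: [0.2, 0.2, 0.1]
width: 44.2
grasp_force: 0.0
```

```bash
python3 - <<'E'
from h import *
im=imaging.get_image("scene");c=im["color"][110:320,130:340]
cv2.imwrite("pics/c6.png",cv2.resize(c,(600,600),interpolation=cv2.INTER_CUBIC))
o=sensors.get_obs();im=imaging.get_image("wrist");cv2.imwrite("pics/w2.png",im["color"])
E
```

```text
(no output)
```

View pics/w2.png

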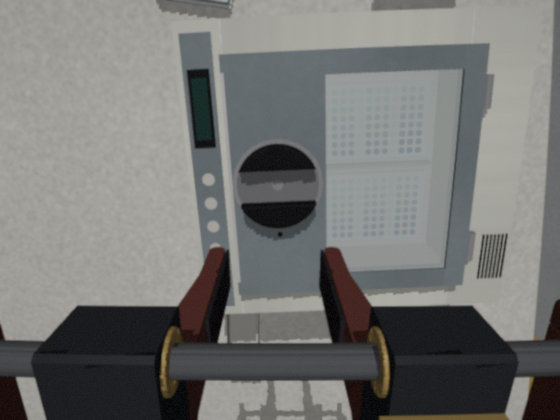

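View pics/c6.png

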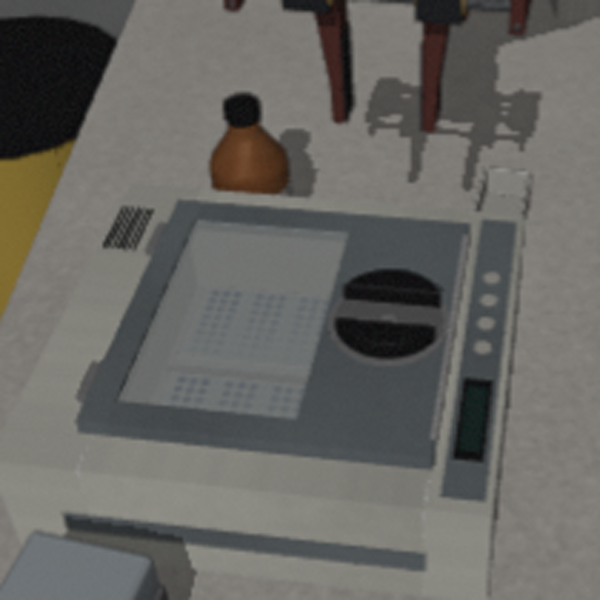

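Both views show the lid flat and shut. The latch slot now runs front to back: in w2 along row 186 from 240 to 316, square to the front edge. The bottle and trough have not moved, and the robot is clear of everything.

```bash
python3 -c "
from workcell import close_job
print(close_job())"
```

```text
the job is handed in; nothing more can be done
None
```

The lid is shut, the latch was turned clockwise onto its locked stop, nothing else on the bench appears to have moved, and the job is handed in; no verdict was returned.

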